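# Fit a new brake pad into the barrow's brake bracket

## Robot

A 6-joint arm with a two-finger parallel gripper is mounted at the origin on the work surface. World frame = base frame: x ahead of the robot, y to its left, z up, the work surface at z = 0. Lengths are in m, angles in rad, forces in N, time in s.
With the tool pointing down it reaches from about 0.35 to 0.775 m from the base axis. Payload 5.5 kg.
Tool frame: the origin (TCP) lies midway between the tips of the shut fingers; the grasp point (between the pads) lies 19 mm behind it; z points along the fingers, y is the line along which they close (so a half turn about z gives the same grasp; the last joint's range is limited). The gripper opens to 85 mm and grips with 20 to 120 N. Pads are 22 mm wide; open, the fingers measure 114 mm over their backs; the gripper's body (76 mm by 85 mm) begins 54 mm behind the grasp point. The pads swing forward as they close: fully open they stand 13 mm farther back than shut.
Start: joints at [-1.448, 0.313, 0.046, 1.304, 0, 1.431], TCP at [0.149, -0.555, 0.231] pointing down, gripper open.
Joint ranges: [-2.76, 2.76], [-0.86, 1.69], [-1.03, 1.26], [-2.2, 2.34], [-1.47, 1.5], [-3.14, 3.14]. Speed limits (rad/s): [2.57, 2.57, 3.14, 3.14, 3.14, 3.14].

## Interface

Orientations are given as a unit quaternion [w, x, y, z].
In Python, from workcell import env gives the robot as it stands.
- The arm moves only by the tool move_arm, never from a script. Its argument "targets" is a list of rows, each a list of 3 entries, a list of its own where there are three numbers: the shift along the tool's x, y, z in mm, then the turn, a rotation vector about the tool's x, y, z in units of 10 degrees (1.0 is 10 degrees), then the closure, from -1 (fully open) to 1 (shut). In form: [[[dx, dy, dz], [ax, ay, az], gripper], ...]. A call has 1 to 5 rows; each row is the pose to reach, as a shift and turn from the pose commanded when the call began, along the tool's axes at that moment; what a row does not reach only later rows make up. A row lasts 1/8 s, in which the tool goes at most 62.5 mm and 10.7 degrees, less where a joint would pass 70% of its speed; a pose out of reach is approached as far as the arm can. A call with a gripper value outside its range is refused whole. The fingers move at their own pace and stop on an object; "squeeze" is the grip in N (left out, the last holds). Time passes only in rows, so rows that repeat a pose let the fingers close. It gives the time, the measured TCP pose, the force, the opening and the grip force at its end, in the units of the state.
- env.get_state(): the state, without advancing time (a new reading comes with each control period).
- env.read_camera(name): name is "scene" or "top"; returns a dict with "pixels" (384x512x3 uint8, red, green, blue), "fovy" (degrees; the focal length in pixels is half the picture's height over the tangent of half this angle, whatever the lens; pixels are square), "cx", "cy" (the principal point, pixels), "extrinsics" (4x4, takes a point from world to camera coordinates). Camera axes: x right, y up, looking along -z (the intrinsics and any distortion apply to the point x, -y, -z); pixel columns grow to the right and rows downward; lengths in m; the calibration is good to about 2 mm. A picture is of the moment at which its call begins. There is no depth.
- env.hand_in(): hands the job in; it is judged then, once.
Trained networks look in a picture, given as the dict that the camera call returned (one of the last four; its "shot" number tells which), for a name from the list of things; names that differ only in an ending like _2 or _b are one class to them, and where a whole thing is asked for, a point or a joint stands for the part that bears it (a point fixed in the world has none). Each returns a list of dicts, best first, with "confidence" (0 to 1); they miss things now and then, are a little off and sometimes report something else, mostly with a low value. They report only what shows in the picture. A call takes as long as a camera call. They do not tell look-alikes from the thing itself.
- env.spot_in(thing, picture): "centre" ([x, y, z] in m, in world coordinates, good to about 4 mm: the middle of the surface that is visible of it).
- env.regions_of(thing, picture): "mask" (384x512 bool, what is visible of it).
- env.landmark_of(thing, picture): "centre" ([x, y, z] in m, in world coordinates, good to about 4 mm: a listed point, or the origin of a listed thing).
The state is a dict: "clock": time; "joint_pos": joint angles; "qvel": joint speeds; "tau": joint torques, N m; "tcp_pos": TCP position; "orientation": TCP orientation; "wrist_force": force on the tool from outside, world axes, zero at the start; "ft_torque": the same for the moment, N m; "finger_gap": finger opening in m; "grip_force": force on a finger pad.
Only numpy, scipy, OpenCV 4.12 (cv2) and the standard library are available. Lean on these libraries where they do the work, as an engineer would, in place of code of your own. Each camera call takes 0.05 s, during which the arm holds its last target. There are 200 camera calls.

## Task

Pick up the new brake pad (blue backing plate, thick black lining) and, with its lining still facing up, slide its two ears down into the bracket's clip-lined slots; press it gently but firmly past the spring clips (the bracket gives a little on its mounting springs) until both ears are fully home and the pad sits flat, then let go and move clear. Do not ram it (no more than about 40 N on the bracket), and leave the worn pad and the other things on the bench where they are.

Things in the scene. Friction and masses are not known exactly. Their poses are not given: they have to be found in the camera images.
- pad_center (a point): centre of the new brake pad, half-way up its 20 mm height. It lies flat, lining up. Body 44 mm (its x) by 76 mm (y): blue backing plate 6 mm thick at the bottom, black lining 14 mm on top, both 44 mm wide: grip it across x. At the middle of each y end of the plate an ear sticks out 12 mm (100 mm over both), 18 mm wide in x, 6 mm thick. z is up; a half turn changes nothing. 0.2 to 0.4 kg.
- bracket_seat (a point): a point of the bracket: where the pad's centre is when seated, 56 mm above the table. Axes as the pad's: y runs from slot to slot, z up; a half turn makes no difference. At each y end stands a dark tower with a slot for one ear; their inner faces are 41 mm from this point in y and they reach 27 mm either side in x. Between them it is open down to the deck.
- slot_a (a point): middle of the floor (the ear's seat) of the slot on the bracket's -y side, 46 mm above the table. The slot is open at the top and towards the other slot; 21 mm wide in x, its end wall 51.5 mm from the bracket's middle, so a seated pad has 1.5 mm play each way. Side walls end 62 mm above the table; a flared steel guide above the end wall reaches about 70 mm.
- slot_b (a point): the same on the +y side
- clip0 (a joint): a brass spring clip in a side of a slot: 18 mm roll along y, axis 58 mm above the table, springing sideways (0 = at rest, grows in m as it is pushed into the wall; 1 N at first, 3.2 N more per mm). A slot's two clips leave 15 mm for the 18 mm ear; ears meet them with the pad's underside about 63 mm up. All four together resist with about 8 to 20 N until the last 6 mm, then spring back over the seated ears.
- clip1 (a joint): another such clip
- clip2 (a joint): another such clip
- clip3 (a joint): another such clip
- worn_pad: the old worn brake pad, a bystander: rust-brown backing plate with ears, outline like the new pad but its grey-brown lining is only 6 mm thick; origin at the centre of its underside
- wrench: a steel wrench lying on the table, a bystander
- screwdriver: a screwdriver lying on the table, a bystander
- guide_pin: a small steel caliper pin standing on its head, 18 mm wide, 46 mm tall, a bystander
- spray_can: a black spray can with red cap, 54 mm wide, 150 mm tall, a bystander
- bolt_tin: an empty aluminium tin, 76 mm wide, 50 mm tall, a bystander
- sanding_block: a cork sanding block with a red back, 50 x 90 x 32 mm, a bystander
- pad: the new brake pad itself; origin at the centre of its underside. A cross groove 6 mm wide and 4 mm deep runs over the middle of the lining
- bracket: the bracket: a yellow deck 100 mm (x) by 144 mm (y), top 34 mm above the table, with the two dark towers. It floats on four springs on posts over a base plate fixed to the table and can only sink straight down: about 6 N starts it, 0.5 N more per mm, down to a hard stop about 1 cm below; unloaded it comes back up. Origin: centre, at table height when up. Heights given are with it up
Mind the look-alikes: they are no part of the job. Of the things like the part that bears bracket_seat, leave any that is pink; of the rest the smaller one is meant.

How it is judged:
On the way, in this order (a step that is already met when the one before it is completed fails the run):
1. the new pad is lifted clear of the table (height (world z) of pad_center above 0.06 m), for 0.1 s.
2. both ears have entered the slot mouths, the pad level and lining up (z of pad_center in the frame of bracket_seat below 0.018 m and x of pad_center in the frame of bracket_seat between -0.004 and 0.004 m and y of pad_center in the frame of bracket_seat between -0.004 and 0.004 m and angle between the y axis of pad_center and the y axis of bracket_seat, either way round below 0.06 rad and angle between pad_center's own z axis and vertical below 0.2 rad), for 0.05 s.
At the end, for the whole second after the job is handed in: the new pad sits in the bracket, lining up, its centre within 3 mm sideways and 2 mm in height of its seat, tilted less than 0.03 rad, lined up with the slots within 0.06 rad, at rest and released (x of pad_center in the frame of bracket_seat between -0.003 and 0.003 m and y of pad_center in the frame of bracket_seat between -0.003 and 0.003 m and z of pad_center in the frame of bracket_seat between -0.002 and 0.002 m and angle between the y axis of pad_center and the y axis of bracket_seat, either way round below 0.06 rad and angle between pad_center's own z axis and vertical below 0.03 rad and linear speed of pad below 0.01 m/s); the robot touches nothing.
It fails at once if the pad is rammed: more than 40 N between pad and bracket with its clips (contact force between pad and bracket above 40 N).
It fails at once if a bystander is moved more than 30 mm (distance of any of worn_pad, wrench, screwdriver, guide_pin, spray_can, bolt_tin, sanding_block from where it was at the start of the episode above 0.03 m).
It also fails if it takes over 54 s, if anything falls off the work surface, if the arm or the gripper's body presses on something with over 40 N, if the wrist force passes 120 N, or if a joint passes its speed limit or range.

## Working session

There is one attempt and no reset: what is moved stays moved. The work goes in short steps, Python scripts to look and compute and a tool call to move; the robot and the scene stay as the last step left them, time stands still between calls to the robot, and variables do not carry over. Pictures are saved under pics/ and viewed, at most 11 in all, crops included, and the job is handed in when it is done.

Besides the shell and the picture viewer there is one more tool, called after "Request:" by a JSON object that holds its "api" and its "payload", one argument or row to a line. move_arm: Moves the arm, as the interface text tells. Its arguments: {"type":"object","properties":{"targets":{"type":"array","items":{"type":"array"}},"squeeze":{"type":"number"}},"required":["targets"]}

```bash
mkdir -p pics; cat > h.py <<'E'
import numpy as np, cv2
from workcell import env
def save(p,f): cv2.imwrite(f,cv2.cvtColor(p["pixels"],cv2.COLOR_RGB2BGR))
E
python3 - <<'E'
from h import *
ps={n:env.read_camera(n) for n in("scene","top")}
im=np.vstack([ps[n]["pixels"] for n in ps])
for n in ps:
    p=ps[n]; save(p,f"pics/{n}0.png"); print(n,{k:v for k,v in p.items() if k!="pixels"})
    for t in("pad_center","bracket_seat","slot_a","slot_b","worn_pad","bracket","spray_can","guide_pin","bolt_tin","sanding_block","wrench","screwdriver"):
        print(t,[(np.round(d["centre"],3).tolist(),round(d["confidence"],2)) for d in env.landmark_of(t,p)])
E
```

```text
scene {'fovy': 55.445710560142324, 'cx': 260.70347827761395, 'cy': 188.66043319176745, 'extrinsics': array([[-0.60141955,  0.79892588, -0.00345745,  0.35977419],
       [-0.59088453, -0.44188807,  0.67497437,  0.27411019],
       [ 0.53772669,  0.40798574,  0.73783307, -1.27397628],
       [ 0.        ,  0.        ,  0.        ,  1.        ]]), 'shot': 1}
pad_center [([0.449, 0.201, 0.008], 0.6)]
bracket_seat [([0.556, -0.165, 0.054], 0.97), ([0.612, -0.416, 0.053], 0.86), ([0.532, -0.205, 0.045], 0.74), ([0.303, -0.19, 0.076], 0.73)]
slot_a [([0.288, -0.253, 0.059], 0.97), ([0.592, -0.46, 0.053], 0.91), ([0.535, -0.205, 0.044], 0.86), ([0.575, -0.124, 0.047], 0.75), ([0.317, -0.136, 0.058], 0.7), ([0.637, -0.374, 0.044], 0.69)]
slot_b [([0.288, -0.253, 0.059], 0.97), ([0.592, -0.46, 0.053], 0.91), ([0.535, -0.205, 0.044], 0.86), ([0.575, -0.124, 0.047], 0.75), ([0.317, -0.136, 0.058], 0.7), ([0.637, -0.374, 0.044], 0.69)]
worn_pad [([0.654, 0.127, 0.002], 0.74)]
bracket [([0.556, -0.165, -0.003], 0.9), ([0.613, -0.418, -0.0], 0.74), ([0.304, -0.193, 0.002], 0.56)]
spray_can [([0.682
[... 1026 characters left out ...]
, 0.65), ([0.593, -0.454, 0.046], 0.61)]
slot_b [([0.576, -0.126, 0.046], 0.69), ([0.317, -0.131, 0.062], 0.68), ([0.285, -0.251, 0.059], 0.66), ([0.631, -0.368, 0.046], 0.66), ([0.533, -0.209, 0.044], 0.65), ([0.593, -0.454, 0.046], 0.61)]
worn_pad [([0.652, 0.13, -0.004], 0.66)]
bracket [([0.554, -0.165, 0.0], 0.93), ([0.303, -0.194, 0.001], 0.87), ([0.616, -0.415, 0.001], 0.63)]
spray_can [([0.681, 0.361, 0.0], 0.62)]
guide_pin [([0.573, 0.306, 0.003], 0.56), ([0.558, -0.165, 0.002], 0.37)]
bolt_tin [([0.767, 0.163, 0.002], 0.67), ([0.45, 0.194, -0.003], 0.24)]
sanding_block [([0.37, -0.405, 0.004], 0.64)]
wrench [([0.735, -0.097, -0.004], 0.75)]
screwdriver [([0.408, 0.376, -0.0], 0.83)]
```

View pics/scene0.png

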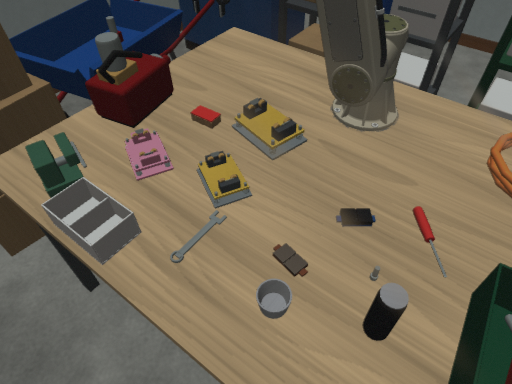

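View pics/top0.png

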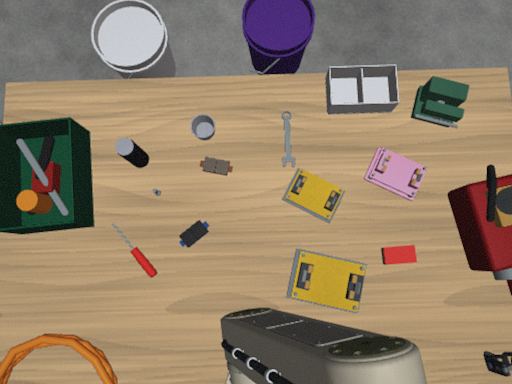

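The scene shows three brackets: large yellow (scene 270,127; top 327,280), small yellow (scene 223,178; top 313,195) and pink (scene 148,152; top 396,173). I choose the small yellow one. There are two pads: black with blue ears (scene 356,217; top 194,234), which is the new one, and brown (scene 291,260; top 216,166), which is the worn one. Next is one close crop, with measurements.

```bash
cat >> h.py <<'E'
def proj(p,X):
    X=np.atleast_2d(X); f=192/np.tan(np.radians(p["fovy"]/2)); E=p["extrinsics"]
    c=X@E[:3,:3].T+E[:3,3]
    return np.c_[p["cx"]+f*c[:,0]/-c[:,2], p["cy"]-f*c[:,1]/-c[:,2]]
def ray(p,uv):
    f=192/np.tan(np.radians(p["fovy"]/2)); E=p["extrinsics"]; R=E[:3,:3]
    d=R.T@np.array([(uv[0]-p["cx"])/f,-(uv[1]-p["cy"])/f,-1.]); return -R.T@E[:3,3], d/np.linalg.norm(d)
def atz(p,uv,z):
    o,d=ray(p,uv); return o+d*(z-o[2])/d[2]
def tri(ps,uvs):
    A=np.zeros((3,3));b=np.zeros(3)
    for p,uv in zip(ps,uvs):
        o,d=ray(p,uv);M=np.eye(3)-np.outer(d,d);A+=M;b+=M@o
    return np.linalg.solve(A,b)
def crop(p,uv,w=40,s=8):
    u,v=map(int,uv); return cv2.resize(p["pixels"][v-w:v+w,u-w:u+w],None,fx=s,fy=s,interpolation=cv2.INTER_CUBIC)
E
python3 - <<'E'
from h import *
ps={n:env.read_camera(n) for n in("scene","top")}
im=[]
for n,p in ps.items():
    a=proj(p,[.555,-.165,.05])[0]; b=proj(p,[.448,.199,.01])[0]
    print(n,a,b)
    w=32
    im.append(np.hstack([crop(p,a,32,6)[:300*2],crop(p,b,32,6)]))
    for t in("pad","worn_pad","bracket","bolt_tin"):
        for d in env.regions_of(t,p):
            m=d["mask"]; ys,xs=np.nonzero(m); (c,s,an)=cv2.minAreaRect(np.c_[xs,ys].astype(np.float32))
            print(t,round(d["confidence"],2),m.sum(),np.round([xs.mean(),ys.mean()],1),np.round(c,1),np.round(s,1),round(an,1))
I=np.vstack(im); I=cv2.resize(I,(600,600)); print(I.shape)
cv2.imwrite("pics/crop1.png",I[...,::-1])
E
```

```text
scene [222.20239439 169.47349344] [357.13317992 216.43085921]
pad 0.59 671 [355.3 216.3] [355. 216.] [18. 40.] 90.0
pad 0.59 496 [196.1 237.1] [196.8 236.2] [13.5 68.7] 45.7
pad 0.26 453 [205.9 116.5] [205.6 116.3] [29.4 17.9] 23.2
worn_pad 0.64 677 [290.1 259.5] [290.5 259.5] [41.  18.4] 45.0
bracket 0.94 1928 [267.3 123.4] [268.3 125.5] [65.2 39.1] 39.3
bracket 0.79 1561 [222.1 175.5] [222.4 175.8] [51.  37.6] 63.4
bracket 0.64 1236 [145.6 150.1] [146.3 149.5] [43.5 36.1] 70.9
bolt_tin 0.58 1067 [273.2 297.5] [273. 298.] [38. 34.] 90.0
bolt_tin 0.16 1522 [222.3 174.8] [222.3 175.1] [51.4 36.2] 63.4
top [314.53382982 192.77350119] [192.2141999  233.84507829]
pad 0.78 459 [194.  232.5] [193.7 232.4] [16.5 33. ] 54.5
worn_pad 0.94 374 [216.1 165.5] [215.9 165.6] [30.5 14.3] 7.1
bracket 0.76 1692 [397.8 171.8] [398.1 171.7] [51.8 35.3] 24.2
bracket 0.74 1600 [314.9 193.1] [314.8 192.9] [48.7 34. ] 26.6
bracket 0.67 3015 [328.1 280.3] [328.4 280.3] [67.3 47.1] 11.3
bolt_tin 0.62 512 [203.4 125.9] [203. 126.] [26. 24.] 90.0
(600, 600, 3)
```

View pics/crop1.png

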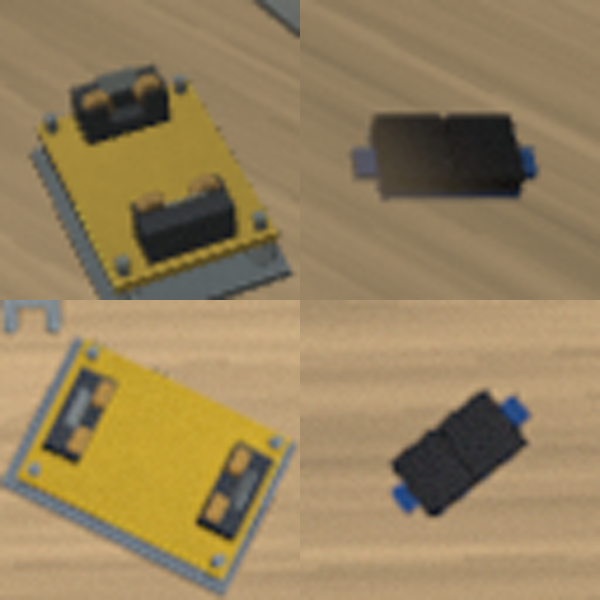

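```bash
cat >> h.py <<'E'
from scipy.optimize import minimize
def box(x0,x1,y0,y1,z0,z1): return np.array([[x,y,z] for x in(x0,x1) for y in(y0,y1) for z in(z0,z1)])
PAD=[box(-.022,.022,-.038,.038,-.01,.01),box(-.009,.009,-.05,.05,-.01,-.004)]
DECK=[box(-.05,.05,-.072,.072,.034-.056-.004,.034-.056)]
def place(B,q,z):
    c,s=np.cos(q[2]),np.sin(q[2]); R=np.array([[c,-s,0],[s,c,0],[0,0,1]])
    return [b@R.T+[q[0],q[1],z] for b in B]
def render(p,Bs,S=8):
    m=np.zeros((384*2,512*2),np.uint8)
    for b in Bs:
        h=cv2.convexHull(proj(p,b).astype(np.float32))
        cv2.fillConvexPoly(m,np.round((h*2+.5)*256).astype(np.int32),255,cv2.LINE_AA,8)
    return cv2.resize(m,(512,384),interpolation=cv2.INTER_AREA)/255.
def fit(ps,masks,B,z,q0):
    "pose from silhouettes; returns q and residual"
    ms=[cv2.GaussianBlur(m.astype(np.float32),(0,0),1.) for m in masks]
    f=lambda q:sum(((cv2.GaussianBlur(render(p,place(B,q,z)),(0,0),1.)-m)**2).sum() for p,m in zip(ps,ms))
    r=minimize(f,q0,method="Nelder-Mead",options=dict(initial_simplex=np.array(q0)+np.array([[0,0,0],[.006,0,0],[0,.006,0],[0,0,.1]]),xatol=1e-4,fatol=1e-3))
    return r.x,r.fun
def hsv(p): return cv2.cvtColor(p["pixels"],cv2.COLOR_RGB2HSV).astype(int)
def near(p,X,r):
    m=np.zeros((384,512),np.uint8); u=proj(p,X)[0]; cv2.circle(m,tuple(int(v) for v in u),r,1,-1); return m>0
def padmask(p,X,r=28):
    h=hsv(p); m=((h[...,2]<75)|((h[...,0]>100)&(h[...,0]<135)&(h[...,1]>40)))&near(p,X,r)
    return m
def deckmask(p,X,r=38,vmin=0):
    h=hsv(p); m=((h[...,0]>18)&(h[...,0]<32)&(h[...,1]>165)&(h[...,2]>vmin))&near(p,X,r)
    m=cv2.morphologyEx(m.astype(np.uint8),cv2.MORPH_OPEN,np.ones((2,2)))
    c=cv2.findContours(m,0,2)[0]; hl=cv2.convexHull(np.vstack([k for k in c if len(k)>15])); o=np.zeros_like(m); cv2.fillConvexPoly(o,hl,1); return o>0
E
python3 - <<'E'
from h import *
ps=[env.read_camera(n) for n in("scene","top")]
P=[.448,.199,.01];D=[.555,-.165,.034]
pm=[padmask(p,P) for p in ps]; dm=[deckmask(p,D) for p in ps]
print([m.sum() for m in pm+dm])
for nm,ms,B,z,qs in(("pad",pm,PAD,.01,[[.448,.199,a] for a in(-.95,-.6)]),("deck",dm,DECK,.056,[[.555,-.165,-.48]])):
    for k,sel in(("scene",[0]),("top",[1]),("both",[0,1])):
        r=min((fit([ps[i] for i in sel],[ms[i] for i in sel],B,z,q) for q in qs),key=lambda r:r[1]); print(nm,k,np.round(r[0],4),round(r[1],1))
        if k=="both": 
            for i in sel:
                v=ps[i]["pixels"].copy()
                for b in place(B,r[0],z): print(i,np.round(np.mean(proj(ps[i],b),0),1), np.round(np.array(np.nonzero(ms[i])[::-1]).mean(1),1), round(render(ps[i],place(B,r[0],z)).sum()))
E
```

```text
Traceback (most recent call last):
  File "h.py", line 48, in deckmask
    c=cv2.findContours(m,0,2)[0]; hl=cv2.convexHull(np.vstack([k for k in c if len(k)>15])); o=np.zeros_like(m); cv2.fillConvexPoly(o,hl,1); return o>0
                                                    ~~~~~~~~~^^^^^^^^^^^^^^^^^^^^^^^^^^^^^
ValueError: need at least one array to concatenate
```

```bash
sed -i 's/if len(k)>15/if cv2.contourArea(k)>30/' h.py
cat > t.py <<'E'
from h import *
ps=[env.read_camera(n) for n in("scene","top")]
P=[.448,.199,.01];D=[.555,-.165,.034]
for p in ps: u=proj(p,D)[0].astype(int); print(hsv(p)[u[1],u[0]], hsv(p)[u[1]+45,u[0]],hsv(p)[[int(proj(p,P)[0][1])],[int(proj(p,P)[0][0])]])
pm=[padmask(p,P) for p in ps]; dm=[deckmask(p,D) for p in ps]
print([m.sum() for m in pm+dm])
for nm,ms,B,z,qs in(("pad",pm,PAD,.01,[[.448,.199,a] for a in(-.95,-.6)]),("deck",dm,DECK,.056,[[.555,-.165,-.48]])):
    for k,sel in(("scene",[0]),("top",[1]),("both",[0,1])):
        r=min((fit([ps[i] for i in sel],[ms[i] for i in sel],B,z,q) for q in qs),key=lambda r:r[1]); print(nm,k,np.round(r[0],4),round(r[1],1))
        if k=="both": 
            for i in sel: print(i, ms[i].sum(), round(render(ps[i],place(B,r[0],z)).sum()))
E
sed -i 's/h\[...,1\]>165/h[...,1]>165/' h.py; python3 t.py
```

```text
[ 23 166 161] [ 86  16 115] [[17 48 37]]
[ 23 193 197] [ 18  91 184] [[143  26  40]]Traceback (most recent call last):
  File "t.py", line 5, in <module>
    pm=[padmask(p,P) for p in ps]; dm=[deckmask(p,D) for p in ps]
                                       ~~~~~~~~^^^^^
  File "h.py", line 48, in deckmask
    c=cv2.findContours(m,0,2)[0]; hl=cv2.convexHull(np.vstack([k for k in c if cv2.contourArea(k)>30])); o=np.zeros_like(m); cv2.fillConvexPoly(o,hl,1); return o>0
                                                    ~~~~~~~~~^^^^^^^^^^^^^^^^^^^^^^^^^^^^^^^^^^^^^^^^^
    return _nx.concatenate(arrs, 0, dtype=dtype, casting=casting)
           ~~~~~~~~~~~~~~~^^^^^^^^^^^^^^^^^^^^^^^^^^^^^^^^^^^^^^^
ValueError: need at least one array to concatenate
```

```bash
sed -i 's/h\[...,1\]>165/h[...,1]>135/' h.py; python3 t.py
```

```text
[ 23 164 160] [ 86  16 115] [[15 60 34]]
[ 23 190 200] [ 17  91 185] [[125  29  53]]
[np.int64(492), np.int64(421), np.int64(1364), np.int64(1650)]
pad scene [0.4491 0.1977 0.6165] 81.9
pad top [ 0.4494  0.1956 -2.4844] 16.0
pad both [0.4493 0.1969 0.622 ] 101.0
0 492 656
1 421 493
deck scene [ 0.561  -0.1568 -0.5008] 18.6
deck top [ 0.5539 -0.1694 -0.4985] 13.8
deck both [ 0.5567 -0.1648 -0.4919] 157.3
0 1364 1423
1 1650 1698
```

```bash
cat > t2.py <<'E'
from h import *
ps=[env.read_camera(n) for n in("scene","top")]
D=[.555,-.165,.034]
dm=[deckmask(p,D) for p in ps]
for z in(.036,.046,.056,.066): print(z,[np.round(fit([p],[m],DECK,z,[.555,-.165,-.48])[0],4).tolist() for p,m in zip(ps,dm)])
for p in ps: print("cam",np.round(ray(p,[0,0])[0],3), proj(p,[.555,-.165,.034]))
for i,p in enumerate(ps):
    a=p["pixels"].copy()
    h=cv2.resize(a,None,fx=5,fy=5,interpolation=cv2.INTER_CUBIC)
    for (B,q,z,) in((DECK,[.554,-.1694,-.4985],.056),(PAD,[.4494,.1956,.657],.01)):
        for b in place(B,q,z): cv2.polylines(h,[np.int32((cv2.convexHull(proj(p,b).astype(np.float32))+.5)*5)],True,(255,0,0),1)
    c=[h[int(v*5)-150:int(v*5)+150,int(u*5)-150:int(u*5)+150] for u,v in(proj(p,D)[0],proj(p,[.449,.196,.01])[0])]
    I=np.hstack(c) if i==0 else np.vstack([I,np.hstack(c)])
cv2.imwrite("pics/ov1.png",I[...,::-1])
rs=[]
for k in range(3):
  for n in("scene","top"):
    p=env.read_camera(n)
    for t in("bracket_seat","pad_center","slot_a"):
        for d in env.landmark_of(t,p):
            c=np.array(d["centre"])
            if t!="pad_center" and abs(c[0]-.555)<.04 and abs(c[1]+.165)<.06 or t=="pad_center" and c[1]>.1: print(n,t,np.round(c,3),round(d["confidence"],2))
E
python3 t2.py
```

```text
0.036 [[0.5471, -0.171, -0.4995], [0.5572, -0.1719, -0.4976]]
0.046 [[0.554, -0.1641, -0.5015], [0.5556, -0.1708, -0.499]]
0.056 [[0.5606, -0.1574, -0.5024], [0.5539, -0.1694, -0.4985]]
0.066 [[0.5674, -0.1505, -0.4995], [0.5526, -0.1683, -0.5033]]
cam [1.063 0.353 0.756] [[222.66883502 173.57281067]]
cam [ 0.367 -0.016  1.212] [[313.87962665 193.65712145]]
scene bracket_seat [ 0.557 -0.166  0.054] 0.76
scene pad_center [0.45  0.201 0.008] 0.95
scene slot_a [ 0.577 -0.121  0.046] 0.8
scene slot_a [ 0.531 -0.207  0.045] 0.77
top bracket_seat [ 0.552 -0.165  0.055] 0.58
top pad_center [0.445 0.197 0.01 ] 0.73
top slot_a [ 0.578 -0.125  0.048] 0.96
top slot_a [ 0.533 -0.206  0.043] 0.7
scene bracket_seat [ 0.554 -0.164  0.054] 0.76
scene pad_center [0.448 0.198 0.01 ] 0.82
scene pad_center [ 0.763  0.162 -0.001] 0.75
scene slot_a [ 0.531 -0.204  0.044] 0.97
scene slot_a [ 0.578 -0.125  0.045] 0.91
top bracket_seat [ 0.552 -0.163  0.055] 0.78
top pad_center [0.45  0.199 0.01 ] 0.86
top slot_a [ 0.578 -0.127  0.047] 0.83
top slot_a [ 0.533 -0.206  0.044] 0.82
scene bracket_seat [ 0.554 -0.163  0.052] 0.84
scene pad_center [0.45  0.2   0.009] 0.85
scene slot_a [ 0.578 -0.123  0.044] 0.76
scene slot_a [ 0.533 -0.205  0.044] 0.67
top bracket_seat [ 0.554 -0.162  0.057] 0.8
top pad_center [0.444 0.198 0.013] 0.77
top slot_a [ 0.533 -0.206  0.042] 0.78
top slot_a [ 0.578 -0.124  0.049] 0.66
```

View pics/ov1.png

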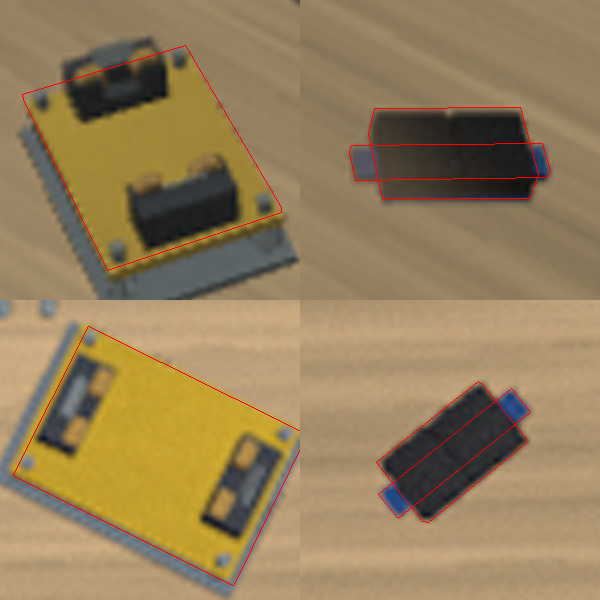

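The large overlay crop confirms the black pad with blue ears, and the small yellow bracket, whose seat is at about (0.555, -0.165) with its y axis turned by -0.50 rad. The pad is at (0.449, 0.197) with yaw 0.65. Next I work out the move.

```bash
cat > plan.py <<'E'
import sys
from h import *
from scipy.spatial.transform import Rotation as Ro
def plan(x,y,z,yaw=None):
    "shift (mm) and turn (10deg) along current tool axes; yaw = angle of pad y axis; tool y along pad x"
    s=env.get_state(); q=np.array(s["orientation"]); R=Ro.from_quat(q[[1,2,3,0]]); M=R.as_matrix()
    print("t",round(s["clock"],2),"tcp",np.round(s["tcp_pos"],4),"j",np.round(s["joint_pos"],2),"F",np.round(s["wrist_force"],1),"M",np.round(s["ft_torque"],2),"gap",round(s["finger_gap"],4))
    print("toolx",np.round(M[:,0],3),"tooly",np.round(M[:,1],3),"toolz",np.round(M[:,2],4))
    print("shift mm",np.round(M.T@(np.array([x,y,z])-s["tcp_pos"])*1000,2))
    if yaw is not None:
        for k in(0,np.pi):
            ty=np.array([np.cos(yaw+k),np.sin(yaw+k),0]); tz=np.array([0,0,-1.]); T=np.c_[np.cross(ty,tz),ty,tz]
            r=Ro.from_matrix(M.T@T).as_rotvec(); print("turn 10deg",np.round(np.degrees(r)/10,3))
if __name__=="__main__": plan(*map(float,sys.argv[1:]))
E
python3 plan.py .449 .1975 .12 .655; python3 plan.py .555 -.165 .12 -.5
```

```text
t 3.4 tcp [ 0.1494 -0.5553  0.2313] j [-1.45  0.31  0.05  1.3   0.    1.43] F [-0.   0.9  0.6] M [ 0.04  0.02 -0.04] gap 0.0854
toolx [0.966 0.26  0.   ] tooly [ 0.26  -0.966  0.   ] toolz [ 0.e+00 -1.e-04 -1.e+00]
shift mm [ 484.89 -649.12  111.26]
turn 10deg [ 1.0000e-03  1.0000e-03 -1.1247e+01]
turn 10deg [ 0.    -0.     6.753]
t 3.4 tcp [ 0.1494 -0.5553  0.2313] j [-1.45  0.31  0.05  1.3   0.    1.43] F [-0.   0.9  0.6] M [ 0.04  0.02 -0.04] gap 0.0854
toolx [0.966 0.26  0.   ] tooly [ 0.26  -0.966  0.   ] toolz [ 0.e+00 -1.e-04 -1.e+00]
shift mm [ 493.08 -271.53  111.3 ]
turn 10deg [ 1.000e-03  0.000e+00 -4.629e+00]
turn 10deg [ 0.0000e+00 -1.0000e-03  1.3371e+01]
```

Request:
{"api": "move_arm", "payload": {
  "targets": [
    [[50, -30, 0], [0, 0, -1], -1],
    [[102, -60, 0], [0, 0, -2], -1],
    [[154, -90, 0], [0, 0, -3], -1],
    [[206, -120, 0], [0, 0, -4], -1],
    [[258, -150, 0], [0, 0, -5], -1]
  ]
}}

```text
clock: 4.03
tcp_pos: [0.3607, -0.3421, 0.2316]
orientation: [0.0, 0.842, 0.54, 0.0]
wrist_force: [0.4, -1.0, -0.2]
finger_gap: 0.0855
grip_force: 0.0
```

```bash
python3 plan.py .449 .1975 .15 .655
```

```text
t 4.03 tcp [ 0.3607 -0.3421  0.2316] j [-0.92  0.16 -0.15  1.26  0.    1.08] F [ 0.4 -1.  -0.2] M [-0.01 -0.08 -0.01] gap 0.0855
toolx [ 0.417  0.909 -0.   ] tooly [ 0.909 -0.417  0.001] toolz [ 6.e-04 -8.e-04 -1.e+00]
shift mm [ 527.29 -144.75   81.2 ]
turn 10deg [ 3.000e-03  5.000e-03 -6.217e+00]
turn 10deg [ 6.0000e-03 -3.0000e-03  1.1783e+01]
```

Request:
{"api": "move_arm", "payload": {
  "targets": [
    [[58, -15, 0], [0, 0, -1], -1],
    [[116, -30, 10], [0, 0, -2], -1],
    [[174, -46, 20], [0, 0, -3], -1],
    [[232, -62, 30], [0, 0, -4], -1],
    [[290, -78, 40], [0, 0, -5], -1]
  ]
}}

```text
clock: 4.65
tcp_pos: [0.4114, -0.0458, 0.1914]
orientation: [0.001, 0.535, 0.845, 0.0]
wrist_force: [1.6, 0.4, 0.2]
finger_gap: 0.0853
grip_force: 0.0
```

```bash
python3 plan.py .449 .1975 .11 .655
```

```text
t 4.65 tcp [ 0.4114 -0.0458  0.1914] j [-0.31  0.02 -0.41  1.14 -0.    0.82] F [1.6 0.4 0.2] M [ 0.01 -0.08 -0.01] gap 0.0853
toolx [-0.428  0.904 -0.001] tooly [0.904 0.428 0.001] toolz [ 1.4e-03 -5.0e-04 -1.0e+00]
shift mm [203.83 138.13  81.29]
turn 10deg [ 0.005  0.007 -1.217]
turn 10deg [ 1.0000e-02 -8.0000e-03  1.6783e+01]
```

Request:
{"api": "move_arm", "payload": {
  "targets": [
    [[50, 34, 15], [0, 0, -0.6], -1],
    [[100, 68, 30], [0, 0, -1.25], -1],
    [[150, 102, 45], [0, 0, -1.25], -1],
    [[203, 137, 60], [0, 0, -1.25], -1],
    [[203, 137, 60], [0, 0, -1.25], -1]
  ]
}}

```text
clock: 5.28
tcp_pos: [0.4486, 0.1979, 0.1301]
orientation: [-0.001, 0.439, 0.898, -0.0]
wrist_force: [-1.0, -0.3, 0.2]
finger_gap: 0.0851
grip_force: 0.0
```

```bash
python3 plan.py .449 .1975 .0 .655; python3 - <<'E'
from h import *
ps=[env.read_camera(n) for n in("scene","top")]
I=np.hstack([crop(p,proj(p,[.449,.198,.06])[0],45,4) for p in ps]); cv2.imwrite("pics/over.png",I[...,::-1])
E
```

```text
t 5.28 tcp [0.4486 0.1979 0.1301] j [ 0.25  0.21 -0.35  1.01  0.    1.16] F [-1.  -0.3  0.2] M [0.   0.02 0.01] gap 0.0851
toolx [-0.615  0.789  0.001] tooly [ 0.789  0.615 -0.001] toolz [-1.2e-03  2.0e-04 -1.0e+00]
shift mm [ -0.66   0.17 130.13]
turn 10deg [-0.005 -0.005  0.039]
turn 10deg [ 8.0000e-03 -7.0000e-03 -1.7961e+01]
```

View pics/over.png

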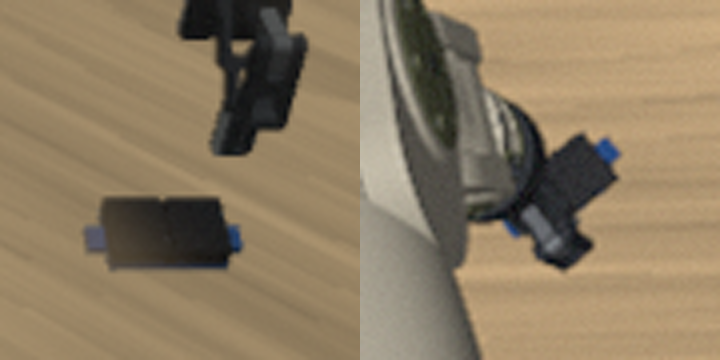

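The fingers straddle the pad. In scene the finger is at about (260,130) in the crop, above the pad at (165,235). In top it covers the pad's left part because of its height. I descend now.

Request:
{"api": "move_arm", "payload": {
  "targets": [
    [[0, 0, 50], [0, 0, 0], -1],
    [[0, 0, 90], [0, 0, 0], -1],
    [[0, 0, 115], [0, 0, 0], -1],
    [[0, 0, 128], [0, 0, 0], -1],
    [[0, 0, 128], [0, 0, 0], -1]
  ]
}}

```text
clock: 6.0
tcp_pos: [0.4492, 0.1932, 0.0032]
orientation: [-0.0, 0.443, 0.897, -0.0]
wrist_force: [-0.7, 0.2, 0.3]
finger_gap: 0.0855
grip_force: 0.0
```

Request:
{"api": "move_arm", "payload": {
  "squeeze": 70,
  "targets": [
    [[0, 0, 0], [0, 0, 0], 0.6],
    [[0, 0, 0], [0, 0, 0], 1],
    [[0, 0, 0], [0, 0, 0], 1],
    [[0, 0, 0], [0, 0, 0], 1],
    [[0, 0, 0], [0, 0, 0], 1]
  ]
}}

```text
clock: 6.62
tcp_pos: [0.4503, 0.1946, 0.0046]
orientation: [0.001, 0.442, 0.897, 0.001]
wrist_force: [-0.9, -0.7, 5.9]
finger_gap: 0.0422
grip_force: 72.1
```

Request:
{"api": "move_arm", "payload": {
  "targets": [
    [[0, 0, -15], [0, 0, 0], 1],
    [[0, 0, -60], [0, 0, 0], 1],
    [[0, 0, -115], [0, 0, 0], 1],
    [[0, 0, -130], [0, 0, 0], 1],
    [[0, 0, -130], [0, 0, 0], 1]
  ]
}}

```text
clock: 7.25
tcp_pos: [0.4498, 0.1945, 0.1342]
orientation: [0.001, 0.442, 0.897, 0.001]
wrist_force: [-0.4, -0.1, -3.5]
finger_gap: 0.0424
grip_force: 72.3
```

```bash
python3 plan.py .555 -.165 .13 -.5; python3 - <<'E'
from h import *
p=env.read_camera("scene")
for d in env.landmark_of("pad_center",p): print(np.round(d["centre"],4),d["confidence"])
E
```

```text
t 7.25 tcp [0.4498 0.1945 0.1342] j [ 0.24  0.2  -0.35  1.02 -0.    1.16] F [-0.4 -0.1 -3.5] M [-0.04  0.06  0.  ] gap 0.0424
toolx [-0.61   0.793 -0.001] tooly [0.793 0.61  0.002] toolz [ 2.3e-03  5.0e-04 -1.0e+00]
shift mm [-349.11 -135.84    4.29]
turn 10deg [ 1.400e-02 -2.000e-03  6.622e+00]
turn 10deg [ 2.0000e-03  1.6000e-02 -1.1378e+01]
[0.4473 0.1991 0.1384] 0.85
```

Request:
{"api": "move_arm", "payload": {
  "targets": [
    [[-40, -15, 0], [0, 0, 0.8], 1],
    [[-95, -36, 0], [0, 0, 1.8], 1],
    [[-150, -58, 0], [0, 0, 2.8], 1],
    [[-205, -80, 0], [0, 0, 3.8], 1],
    [[-260, -101, 0], [0, 0, 4.8], 1]
  ]
}}

```text
clock: 7.98
tcp_pos: [0.5264, -0.0748, 0.1308]
orientation: [-0.002, 0.77, 0.638, -0.001]
wrist_force: [0.7, 0.6, -3.0]
finger_gap: 0.0424
grip_force: 72.2
```

```bash
python3 plan.py .555 -.165 .13 -.5
```

```text
t 7.97 tcp [ 0.5264 -0.0748  0.1308] j [-0.29  0.29 -0.24  1.04  0.    1.47] F [ 0.7  0.6 -3. ] M [ 0.   -0.1  -0.02] gap 0.0424
toolx [0.187 0.982 0.001] tooly [ 0.982 -0.187 -0.004] toolz [-0.0041  0.0014 -1.    ]
shift mm [-83.27  45.01   0.52]
turn 10deg [-2.500e-02  1.000e-03  1.787e+00]
turn 10deg [-1.0000e-03 -3.6000e-02 -1.6213e+01]
```

Request:
{"api": "move_arm", "payload": {
  "targets": [
    [[-40, 20, 0], [0, 0, 0.9], 1],
    [[-80, 40, 10], [0, 0, 1.8], 1],
    [[-87, 44, 25], [0, 0, 1.8], 1],
    [[-87, 44, 25], [0, 0, 1.8], 1]
  ]
}}

```text
clock: 8.48
tcp_pos: [0.5526, -0.1661, 0.1046]
orientation: [-0.003, 0.859, 0.512, -0.002]
wrist_force: [0.7, 0.8, -3.7]
finger_gap: 0.0419
grip_force: 72.3
```

```bash
cat > look.py <<'E'
import sys
from h import *
from scipy.spatial.transform import Rotation as Ro
s=env.get_state(); t=np.array(s["tcp_pos"]); q=np.array(s["orientation"]); M=Ro.from_quat(q[[1,2,3,0]]).as_matrix()
print("t",s["clock"],"tcp",np.round(t,4),"toolx",np.round(M[:,0],4),"toolz",np.round(M[:,2],4),"F",np.round(s["wrist_force"],1),"M",np.round(s["ft_torque"],2))
acc={}
for k in range(int(sys.argv[2])):
  for n in("scene","top"):
    p=env.read_camera(n)
    for w in("pad_center","bracket_seat","slot_a"):
        for d in env.landmark_of(w,p):
            c=np.array(d["centre"])
            if np.hypot(c[0]-.555,c[1]+.165)<.06 and d["confidence"]>.4: acc.setdefault((n,w+("" if w!="slot_a" else "+" if c[1]>-.165 else "-")),[]).append(c)
for k,v in sorted(acc.items()): print(k,len(v),np.round(np.mean(v,0),4),"sd",np.round(np.std(v,0),4))
im=[]
for n in("scene","top"):
    p=env.read_camera(n); im.append(crop(p,proj(p,[.555,-.165,.07])[0],36,8)[:,:400*2])
I=np.hstack(im); I=cv2.resize(I,(800,400),interpolation=cv2.INTER_AREA); cv2.imwrite(sys.argv[1],I[...,::-1])
E
python3 look.py pics/above.png 6
```

```text
t 8.475 tcp [ 0.5526 -0.1661  0.1046] toolx [ 4.765e-01  8.792e-01 -3.000e-04] toolz [-0.0065  0.0032 -1.    ] F [ 0.7  0.8 -3.7] M [ 0.05  0.03 -0.02]
('scene', 'bracket_seat') 7 [ 0.5555 -0.164   0.0454] sd [0.0013 0.0011 0.0208]
('scene', 'pad_center') 6 [ 0.556  -0.1622  0.1115] sd [0.0009 0.0017 0.0018]
('scene', 'slot_a+') 6 [ 0.5772 -0.1238  0.0434] sd [0.0019 0.0011 0.0012]
('scene', 'slot_a-') 6 [ 0.5313 -0.206   0.044 ] sd [0.0009 0.0009 0.0013]
('top', 'slot_a+') 6 [ 0.5777 -0.1245  0.0468] sd [0.0011 0.0021 0.0008]
```

View pics/above.png

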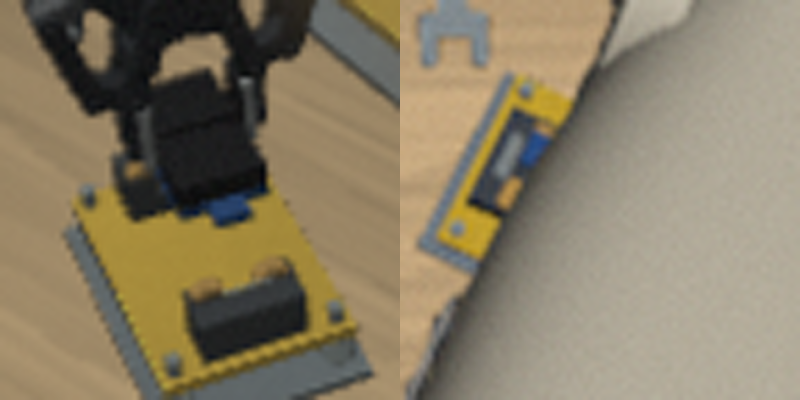

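```bash
python3 plan.py .5523 -.1688 .080 -.503
```

```text
t 10.97 tcp [ 0.5551 -0.1669  0.1083] j [-0.43  0.39 -0.16  1.03 -0.    1.64] F [-0.6  0.3 -3.4] M [ 0.   -0.02 -0.01] gap 0.042
toolx [ 0.476  0.879 -0.   ] tooly [ 0.879 -0.476 -0.   ] toolz [-1.e-04 -1.e-04 -1.e+00]
shift mm [-3.04 -1.59 28.25]
turn 10deg [-0.     0.001  0.038]
turn 10deg [-1.0000e-03 -0.0000e+00 -1.7962e+01]
```

Request:
{"api": "move_arm", "payload": {
  "targets": [
    [[-2.6, -0.8, 14], [0, 0, 0.04], 1],
    [[-2.6, -0.8, 27], [0, 0, 0.04], 1],
    [[-2.6, -0.8, 27], [0, 0, 0.04], 1],
    [[-2.6, -0.8, 27], [0, 0, 0.04], 1],
    [[-2.6, -0.8, 27], [0, 0, 0.04], 1]
  ]
}}

```text
clock: 11.6
tcp_pos: [0.5536, -0.1689, 0.0817]
orientation: [0.0, 0.861, 0.509, 0.0]
wrist_force: [-0.3, 0.0, -3.4]
finger_gap: 0.0422
grip_force: 72.2
```

```bash
sed -i 's/,36,8)/,24,12)/; s/\.07\])\[0\]/.065])[0]/' look.py; python3 look.py pics/low.png 5; python3 plan.py .5524 -.1685 .080 -.503|head -1
```

```text
t 11.6 tcp [ 0.5536 -0.1689  0.0817] toolx [0.4823 0.876  0.    ] toolz [ 8.e-04 -4.e-04 -1.e+00] F [-0.3  0.  -3.4] M [0.01 0.01 0.03]
('scene', 'bracket_seat') 5 [ 0.5552 -0.1629  0.0535] sd [0.001  0.0012 0.0019]
('scene', 'pad_center') 5 [ 0.554  -0.1645  0.0832] sd [0.0016 0.0015 0.0018]
('scene', 'slot_a+') 4 [ 0.5774 -0.124   0.0441] sd [0.0003 0.0009 0.0012]
('scene', 'slot_a-') 6 [ 0.5356 -0.1993  0.0494] sd [0.0083 0.0149 0.0117]
('top', 'bracket_seat') 6 [ 0.5539 -0.1636  0.0466] sd [0.001  0.0015 0.0207]
('top', 'slot_a+') 4 [ 0.5782 -0.1241  0.0469] sd [0.0006 0.0011 0.0006]
t 13.7 tcp [ 0.5532 -0.1688  0.0813] j [-0.43  0.41 -0.2   0.96 -0.    1.64] F [-0.6  0.7 -3.8] M [-0.02 -0.03  0.09] gap 0.0423
```

View pics/low.png

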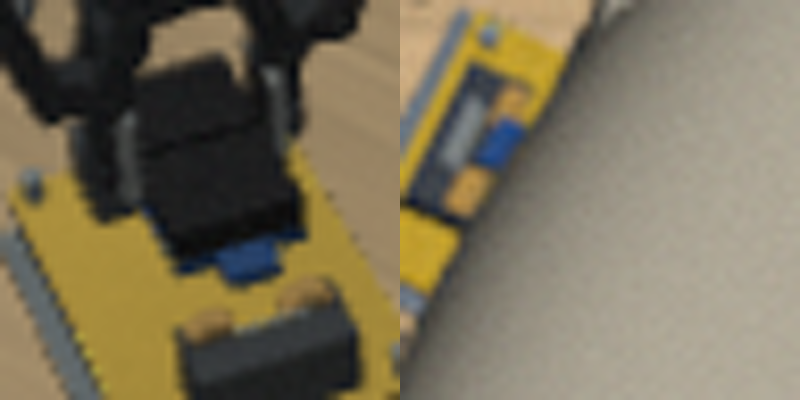

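Request:
{"api": "move_arm", "payload": {
  "targets": [
    [[0, 0, 3], [0, 0, 0], 1],
    [[0, 0, 6], [0, 0, 0], 1],
    [[0, 0, 8], [0, 0, 0], 1],
    [[0, 0, 8], [0, 0, 0], 1]
  ]
}}

```text
clock: 14.2
tcp_pos: [0.553, -0.1687, 0.073]
orientation: [-0.0, 0.861, 0.509, -0.0]
wrist_force: [-0.3, 0.4, -3.1]
finger_gap: 0.0417
grip_force: 72.2
```

```bash
python3 look.py pics/low2.png 2;python3 plan.py .555 -.1643 .080 -.503|head -1
```

```text
t 14.2 tcp [ 0.553  -0.1687  0.073 ] toolx [ 4.823e-01  8.760e-01 -1.000e-04] toolz [-5.e-04  1.e-04 -1.e+00] F [-0.3  0.4 -3.1] M [-0.02 -0.02  0.  ]
('scene', 'bracket_seat') 2 [ 0.5553 -0.1625  0.0542] sd [0.0004 0.0001 0.0012]
('scene', 'pad_center') 2 [ 0.5542 -0.1624  0.0776] sd [0.0008 0.0003 0.0004]
('scene', 'slot_a+') 2 [ 0.5754 -0.1229  0.0434] sd [0.0001 0.0008 0.0011]
('scene', 'slot_a-') 2 [ 0.531  -0.2071  0.0446] sd [0.0018 0.0007 0.0003]
('top', 'bracket_seat') 1 [ 0.5536 -0.1661  0.0553] sd [0. 0. 0.]
('top', 'slot_a+') 2 [ 0.577  -0.1256  0.0486] sd [0.0002 0.0016 0.0001]
t 15.1 tcp [ 0.5532 -0.1688  0.0733] j [-0.43  0.41 -0.21  0.95 -0.    1.64] F [-0.9 -0.1 -2.7] M [-0.02  0.02  0.04] gap 0.0422
```

View pics/low2.png

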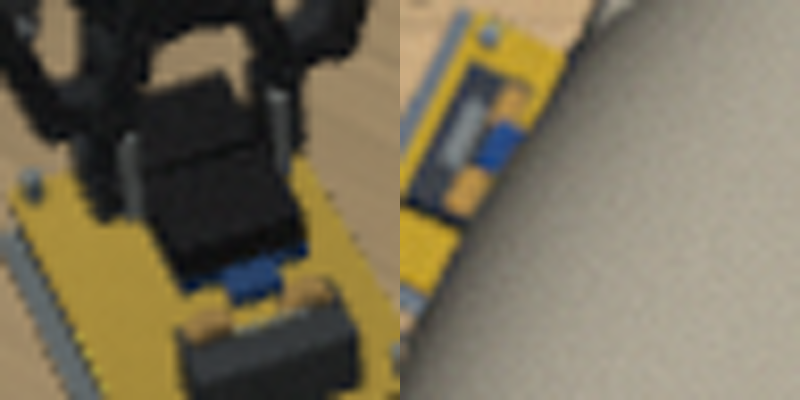

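Top view: the ear at (502,145) sits between the clips at (510,103) and (467,190), and fits once parallax is allowed for. I go down in small steps, watching the force.

Request:
{"api": "move_arm", "payload": {
  "targets": [
    [[0, 0, 1.5], [0, 0, 0], 1],
    [[0, 0, 3], [0, 0, 0], 1],
    [[0, 0, 4.5], [0, 0, 0], 1],
    [[0, 0, 5], [0, 0, 0], 1],
    [[0, 0, 5], [0, 0, 0], 1]
  ]
}}

```text
clock: 15.72
tcp_pos: [0.5533, -0.1689, 0.0683]
orientation: [0.0, 0.861, 0.509, 0.0]
wrist_force: [0.1, 0.3, -2.5]
finger_gap: 0.0426
grip_force: 72.3
```

```bash
python3 plan.py .555 -.1643 .080 -.503|head -1
```

```text
t 15.72 tcp [ 0.5533 -0.1689  0.0683] j [-0.43  0.42 -0.22  0.94 -0.    1.64] F [ 0.1  0.3 -2.5] M [-0.06 -0.07  0.04] gap 0.0426
```

Request:
{"api": "move_arm", "payload": {
  "targets": [
    [[0, 0, 1], [0, 0, 0], 1],
    [[0, 0, 2], [0, 0, 0], 1],
    [[0, 0, 3], [0, 0, 0], 1],
    [[0, 0, 4], [0, 0, 0], 1]
  ]
}}

```text
clock: 16.23
tcp_pos: [0.5537, -0.169, 0.0649]
orientation: [0.001, 0.861, 0.509, 0.0]
wrist_force: [-1.0, -0.4, 3.8]
finger_gap: 0.0421
grip_force: 73.0
```

```bash
python3 plan.py .555 -.1643 .080 -.503|head -1
```

```text
t 16.23 tcp [ 0.5537 -0.169   0.0649] j [-0.43  0.42 -0.22  0.93 -0.    1.64] F [-1.  -0.4  3.8] M [-0.1   0.02  0.11] gap 0.0421
```

Request:
{"api": "move_arm", "payload": {
  "targets": [
    [[0, 0, 1.5], [0, 0, 0], 1],
    [[0, 0, 3], [0, 0, 0], 1],
    [[0, 0, 4.5], [0, 0, 0], 1],
    [[0, 0, 6], [0, 0, 0], 1]
  ]
}}

```text
clock: 16.73
tcp_pos: [0.5537, -0.169, 0.0588]
orientation: [0.001, 0.861, 0.509, 0.0]
wrist_force: [-0.9, 0.3, 6.5]
finger_gap: 0.0422
grip_force: 73.3
```

```bash
python3 plan.py .555 -.1643 .080 -.503|head -1
```

```text
t 16.73 tcp [ 0.5537 -0.169   0.0588] j [-0.43  0.43 -0.23  0.91 -0.    1.64] F [-0.9  0.3  6.5] M [0.02 0.11 0.17] gap 0.0422
```

Request:
{"api": "move_arm", "payload": {
  "targets": [
    [[0, 0, 1.5], [0, 0, 0], 1],
    [[0, 0, 3], [0, 0, 0], 1],
    [[0, 0, 4.5], [0, 0, 0], 1]
  ]
}}

```text
clock: 17.1
tcp_pos: [0.554, -0.1691, 0.0551]
orientation: [0.001, 0.861, 0.509, 0.001]
wrist_force: [-3.2, 1.4, 14.1]
finger_gap: 0.0427
grip_force: 74.1
```

```bash
python3 look.py pics/press.png 2;python3 plan.py .555 -.1643 .080 -.503|head -1
```

```text
t 17.1 tcp [ 0.554  -0.1691  0.0551] toolx [0.4822 0.876  0.    ] toolz [ 1.8e-03 -9.0e-04 -1.0e+00] F [-3.2  1.4 14.1] M [0.15 0.43 0.24]
('scene', 'bracket_seat') 2 [ 0.5545 -0.1632  0.0436] sd [0.0003 0.0005 0.0011]
('scene', 'pad_center') 2 [ 0.554  -0.1637  0.0594] sd [0.0008 0.0004 0.0004]
('scene', 'slot_a+') 2 [ 0.5782 -0.1252  0.0326] sd [0.0004 0.0006 0.0015]
('scene', 'slot_a-') 2 [ 0.5333 -0.2063  0.0353] sd [0.0005 0.0001 0.0002]
('top', 'bracket_seat') 2 [ 0.5516 -0.1628  0.0467] sd [0.0005 0.0019 0.0001]
('top', 'slot_a+') 2 [ 0.5783 -0.1248  0.0376] sd [0.0006 0.001  0.0001]
t 18.0 tcp [ 0.5538 -0.169   0.0548] j [-0.43  0.43 -0.23  0.9   0.    1.64] F [-1.1  1.  10.3] M [0.13 0.14 0.19] gap 0.042
```

View pics/press.png

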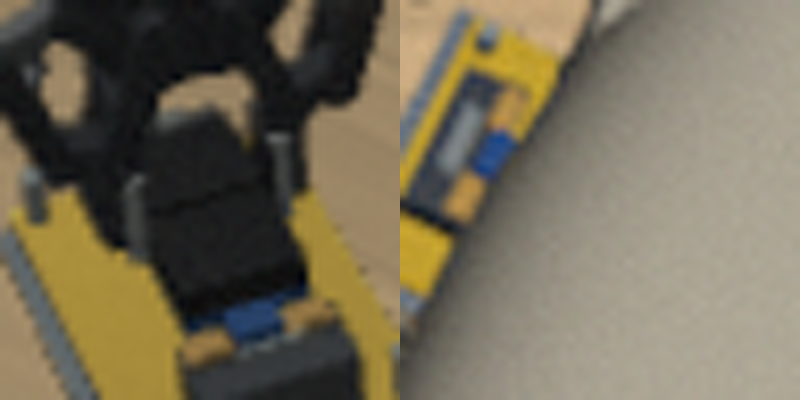

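The bracket is down on its stop. In scene the ear at (253,322) lies right between the clips at (207,348) and (310,315), so I press on gently.

Request:
{"api": "move_arm", "payload": {
  "targets": [
    [[0, 0, 1], [0, 0, 0], 1],
    [[0, 0, 2], [0, 0, 0], 1],
    [[0, 0, 3], [0, 0, 0], 1]
  ]
}}

```text
clock: 18.38
tcp_pos: [0.5541, -0.1688, 0.0525]
orientation: [0.001, 0.861, 0.509, 0.001]
wrist_force: [-1.0, 2.0, 11.6]
finger_gap: 0.0423
grip_force: 74.0
```

Request:
{"api": "move_arm", "payload": {
  "targets": [
    [[0, 0, 1], [0, 0, 0], 1],
    [[0, 0, 2], [0, 0, 0], 1],
    [[0, 0, 3], [0, 0, 0], 1]
  ]
}}

```text
clock: 18.75
tcp_pos: [0.554, -0.1687, 0.0491]
orientation: [0.001, 0.861, 0.509, 0.001]
wrist_force: [-1.0, 0.8, 10.6]
finger_gap: 0.0419
grip_force: 73.8
```

Request:
{"api": "move_arm", "payload": {
  "targets": [
    [[0, 0, 1], [0, 0, 0], 1],
    [[0, 0, 2], [0, 0, 0], 1],
    [[0, 0, 3], [0, 0, 0], 1]
  ]
}}

```text
clock: 19.12
tcp_pos: [0.5539, -0.1686, 0.0456]
orientation: [0.0, 0.861, 0.509, 0.001]
wrist_force: [0.7, 0.5, 5.5]
finger_gap: 0.0419
grip_force: 73.2
```

Request:
{"api": "move_arm", "payload": {
  "targets": [
    [[0, 0, 1], [0, 0, 0], 1],
    [[0, 0, 2], [0, 0, 0], 1],
    [[0, 0, 3], [0, 0, 0], 1]
  ]
}}

```text
clock: 19.5
tcp_pos: [0.5537, -0.1685, 0.0422]
orientation: [0.0, 0.861, 0.509, 0.001]
wrist_force: [0.1, 1.6, 7.0]
finger_gap: 0.0422
grip_force: 73.4
```

```bash
python3 look.py pics/press2.png 3;python3 plan.py .555 -.1643 .080 -.503|head -1
```

```text
t 19.5 tcp [ 0.5537 -0.1685  0.0422] toolx [4.822e-01 8.761e-01 8.000e-04] toolz [ 1.e-03  4.e-04 -1.e+00] F [0.1 1.6 7. ] M [ 0.38 -0.11  0.04]
('scene', 'bracket_seat') 3 [ 0.5562 -0.1617  0.0458] sd [0.0008 0.0017 0.0015]
('scene', 'pad_center') 4 [ 0.555  -0.1625  0.044 ] sd [0.0007 0.0006 0.0029]
('scene', 'slot_a+') 3 [ 0.5768 -0.1234  0.0374] sd [0.0006 0.0008 0.0011]
('scene', 'slot_a-') 3 [ 0.5317 -0.2054  0.0378] sd [0.0018 0.0016 0.001 ]
('top', 'bracket_seat') 2 [ 0.5538 -0.1642  0.0466] sd [0.0006 0.0004 0.002 ]
('top', 'slot_a+') 3 [ 0.5782 -0.1247  0.0387] sd [0.0021 0.0009 0.0007]
t 20.8 tcp [ 0.5537 -0.1685  0.0421] j [-0.43  0.44 -0.25  0.88  0.    1.64] F [1.  1.5 6.3] M [ 0.4  -0.12  0.12] gap 0.0417
```

Request:
{"api": "move_arm", "payload": {
  "targets": [
    [[0, 0, 1], [0, 0, 0], 1],
    [[0, 0, 2], [0, 0, 0], 1],
    [[0, 0, 2.5], [0, 0, 0], 1]
  ]
}}

```text
clock: 21.18
tcp_pos: [0.5537, -0.1685, 0.0405]
orientation: [0.0, 0.861, 0.509, 0.001]
wrist_force: [-2.6, 3.0, 14.5]
finger_gap: 0.0423
grip_force: 74.3
```

Request:
{"api": "move_arm", "payload": {
  "targets": [
    [[0, 0, 0.5], [0, 0, 0], 1],
    [[0, 0, 1], [0, 0, 0], 1],
    [[0, 0, 1], [0, 0, 0], 1]
  ]
}}

```text
clock: 21.55
tcp_pos: [0.5537, -0.1685, 0.0406]
orientation: [0.001, 0.861, 0.509, 0.001]
wrist_force: [-4.2, 4.0, 19.1]
finger_gap: 0.0422
grip_force: 74.9
```

```bash
python3 look.py pics/press3.png 2;python3 plan.py .555 -.1643 .080 -.503|head -1
```

```text
t 21.55 tcp [ 0.5537 -0.1685  0.0406] toolx [4.822e-01 8.761e-01 8.000e-04] toolz [ 1.9e-03 -1.0e-04 -1.0e+00] F [-4.2  4.  19.1] M [0.73 0.85 0.15]
('scene', 'bracket_seat') 2 [ 0.5553 -0.1634  0.0432] sd [0.0014 0.0004 0.0006]
('scene', 'pad_center') 2 [ 0.5552 -0.1633  0.0448] sd [0.0005 0.0012 0.0016]
('scene', 'slot_a+') 2 [ 0.5776 -0.124   0.0349] sd [0.0002 0.0013 0.0005]
('scene', 'slot_a-') 2 [ 0.5289 -0.2045  0.0346] sd [0.0002 0.0007 0.    ]
('top', 'bracket_seat') 2 [ 0.5521 -0.1632  0.0458] sd [0.0003 0.     0.0003]
('top', 'slot_a+') 2 [ 0.5778 -0.1254  0.0373] sd [0.0001 0.0001 0.0021]
t 22.45 tcp [ 0.5537 -0.1685  0.0406] j [-0.43  0.44 -0.25  0.87  0.    1.64] F [-3.7  4.1 18.8] M [0.71 0.83 0.09] gap 0.0424
```

View pics/press3.png

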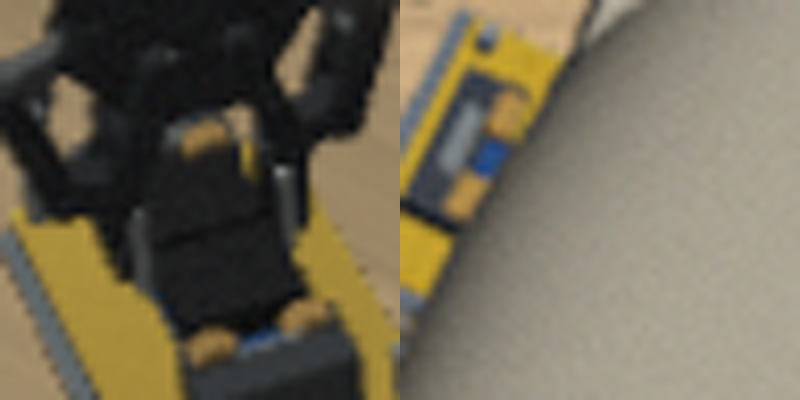

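The ears are down and the brass clips show over them, at (212,345) and (303,315). The stop is hard at 22 N. I ease up with the bracket, then open.

Request:
{"api": "move_arm", "payload": {
  "targets": [
    [[0, 0, -2], [0, 0, 0], 1],
    [[0, 0, -4], [0, 0, 0], 1],
    [[0, 0, -6], [0, 0, 0], 1],
    [[0, 0, -8], [0, 0, 0], 1],
    [[0, 0, -8], [0, 0, 0], 1]
  ]
}}

```text
clock: 23.08
tcp_pos: [0.5537, -0.1685, 0.0464]
orientation: [0.0, 0.861, 0.509, 0.0]
wrist_force: [2.6, 3.5, 4.7]
finger_gap: 0.0423
grip_force: 73.0
```

Request:
{"api": "move_arm", "payload": {
  "targets": [
    [[0, 0, 0], [0, 0, 0], 0],
    [[0, 0, 0], [0, 0, 0], -1],
    [[0, 0, 0], [0, 0, 0], -1],
    [[0, 0, 0], [0, 0, 0], -1],
    [[0, 0, 0], [0, 0, 0], -1]
  ]
}}

```text
clock: 23.7
tcp_pos: [0.5529, -0.1689, 0.046]
orientation: [-0.0, 0.861, 0.509, -0.0]
wrist_force: [0.4, 0.8, -0.1]
finger_gap: 0.085
grip_force: 0.0
```

Request:
{"api": "move_arm", "payload": {
  "targets": [
    [[0, 0, -15], [0, 0, 0], -1],
    [[0, 0, -50], [0, 0, 0], -1],
    [[0, 0, -100], [0, 0, 0], -1],
    [[0, 0, -140], [0, 0, 0], -1],
    [[0, 0, -140], [0, 0, 0], -1]
  ]
}}

```text
clock: 24.32
tcp_pos: [0.5556, -0.1699, 0.1916]
orientation: [0.004, 0.861, 0.509, 0.002]
wrist_force: [-0.8, -0.6, -1.2]
finger_gap: 0.0854
grip_force: 0.0
```

```bash
python3 look.py pics/after.png 5;python3 plan.py .555 -.1643 .080 -.503|head -1
```

```text
t 24.325 tcp [ 0.5556 -0.1699  0.1916] toolx [4.824e-01 8.760e-01 4.000e-04] toolz [ 0.0079 -0.0039 -1.    ] F [-0.8 -0.6 -1.2] M [ 0.06 -0.01  0.08]
('scene', 'bracket_seat') 4 [ 0.5571 -0.1642  0.053 ] sd [0.0012 0.0012 0.0005]
('scene', 'pad_center') 5 [ 0.5552 -0.1643  0.0532] sd [0.001  0.0015 0.0012]
('scene', 'slot_a+') 6 [ 0.5742 -0.1302  0.0461] sd [0.0085 0.0148 0.0043]
('scene', 'slot_a-') 4 [ 0.5317 -0.2066  0.0438] sd [0.0014 0.0008 0.0024]
('top', 'bracket_seat') 5 [ 0.5527 -0.1655  0.0561] sd [0.0014 0.0017 0.002 ]
('top', 'slot_a+') 5 [ 0.5757 -0.126   0.0464] sd [0.0011 0.0006 0.0011]
('top', 'slot_a-') 1 [ 0.5516 -0.1658  0.0546] sd [0. 0. 0.]
t 26.43 tcp [ 0.5532 -0.1688  0.1863] j [-0.43  0.34 -0.03  1.2  -0.    1.64] F [-0.3  0.3  0.4] M [ 0.   -0.03  0.02] gap 0.0857
```

View pics/after.png

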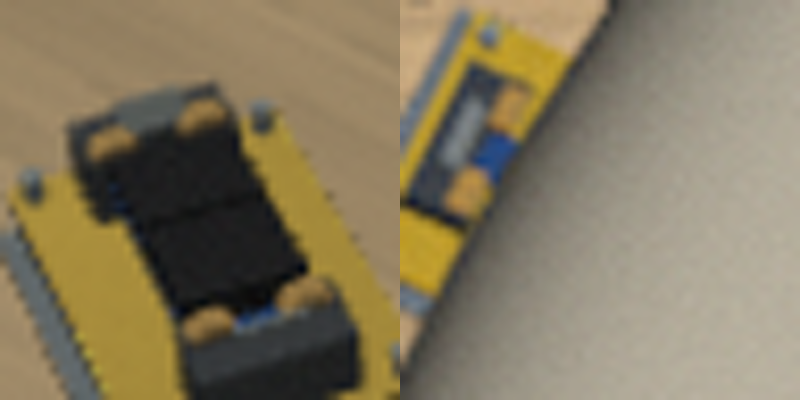

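The bracket is back up and the pad is level in both towers, with the clips over its ears. The networks put its centre at seat height (0.0532 against 0.053 m). I hand in.

```bash
python3 -c "
from workcell import env
print(env.hand_in())"
```

```text
the job is handed in; nothing more can be done
None
```

The new pad is seated in the small yellow bracket, released, and the arm is clear; I handed the job in at about 26 s, with a peak of about 22 N seen on the pad, and the hand-in returned no verdict.

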